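Load the power module and set the alignment slide free of backlash

ROBOT

A 7-joint arm with a two-finger parallel gripper is mounted at the origin on the work surface. World frame = base frame: x ahead of the robot, y to its left, z up, the work surface at z = 0. Lengths are in m, angles in rad, forces in N, time in s.
With the tool pointing down it reaches from about 0.35 to 0.9 m from the base axis. Payload 19.9 kg.
Tool frame: the origin (TCP) lies at the very end of the fingers, on their centre line; the grasp point (between the pads) lies 19 mm behind it; z points along the fingers, y is the line along which they close (so a half turn about z gives the same grasp; the last joint's range is limited). The gripper opens to 85 mm and grips with 20 to 120 N. Pads are 22 mm wide; open, the fingers measure 114 mm over their backs; the gripper's body (76 mm by 85 mm) begins 54 mm behind the grasp point. The pads swing forward as they close: fully open they stand 13 mm farther back than shut.
Start: joints at [-1.312, 0.417, -0.01, 1.614, 0.005, 1.111, -0.053], TCP at [0.185, 0.597, 0.231] pointing down, gripper open.
Joint ranges: [-2.81, 2.81], [-0.39, 2.02], [-1.27, 1.25], [0.06, 2.57], [-1.19, 4.33], [0.19, 2], [-2.82, 2.82]. Speed limits (rad/s): [1.89, 1.89, 2.39, 2.39, 3.01, 3.01, 3.01].

INTERFACE

Orientations are given as a unit quaternion [x, y, z, w].
In Python, from plant import sensors, cams, workorder gives the robot as it stands.
- The arm moves only by the tool send_rows, never from a script. Its argument "motion" is a list of rows, each a list of 4 numbers: the shift along the tool's x, y, z in m, then the turn about the tool's z in degrees. A call has 1 to 20 rows; each row shifts and turns the commanded pose from where the row before left it, along the tool's axes as they then stand; what a row does not reach is not made up. A row lasts 1/10 s, in which the tool goes at most 50 mm and 8.59 degrees, less where a joint would pass 70% of its speed; a pose out of reach is approached as far as the arm can. A call with a gripper value outside its range is refused whole. "grip" is the finger opening in m, from 0 to 0.0854, set as the call begins (left out, the last holds). The fingers move at their own pace and stop on an object; "squeeze" is the grip in N (left out, the last holds). Time passes only in rows, so rows that do not move let the fingers close. It gives the time, the measured TCP pose, the force, the opening and the grip force at its end, in the units of the state.
- sensors.state(): the state, without advancing time (a new reading comes with each control period).
- cams.read_camera(name): name is "scene" or "top"; returns the picture (420x560x3 uint8, red, green, blue); there is no depth.
- cams.get_calibration(name): a dict with "vertical_fov" (degrees; the focal length in pixels is half the picture's height over the tangent of half this angle, whatever the lens; pixels are square), "cx", "cy" (the principal point, pixels), "pose" (4x4, takes a point from camera to world coordinates). Camera axes: x right, y up, looking along -z (the intrinsics and any distortion apply to the point x, -y, -z); pixel columns grow to the right and rows downward; lengths in m; the calibration is good to about 2 mm. A picture is of the moment at which its call begins. get_calibration takes no time and is no camera call.
- workorder.sign_off(): hands the job in; it is judged then, once.
The state is a dict: "time_s": time; "joints": joint angles; "joint_velocities": joint speeds; "joint_efforts": joint torques, N m; "tool_pos": TCP position; "ee_rot": TCP orientation; "contact_force": force on the tool from outside, world axes, zero at the start; "wrist_torque": the same for the moment, N m; "finger_gap": finger opening in m; "finger_force": force on a finger pad.
Only numpy, scipy, OpenCV 4.12 (cv2) and the standard library are available. Lean on these libraries where they do the work, as an engineer would, in place of code of your own. Each camera call takes 0.05 s, during which the arm holds its last target. There are 200 camera calls.

TASK

Lay the finned power module flat in the shaped nest of the slide's carriage, the way round that fits, without dropping it, and let go. Then use the six-sided knob to bring the carriage's pointer back past the index finger, at least 4 mm beyond it on the knob's side, and finally turn the knob clockwise to bring the pointer up to the finger from that side and leave it there within 2 mm, the slack still taken up clockwise. Leave the other things on the bench where they are.

Things in the scene. Friction and masses are not known exactly. Their poses are not given: they have to be found in the camera images.
- station: Alignment slide fixed to the bench, aluminium base 160 x 370 x 12 mm. Origin on the bench near the base's middle; z up, y along the slide from the knob's end (-y) to the far end. Knob housing (85 x 90 mm) centred at y -115; its face, centre (0, -127, 64) mm, leans 29 deg (0.50 rad) outwards: knob axis (0, -0.479, 0.878). Rear rail 46 mm high at x 63 to 80. Place varies 7 x 10 cm, yaw 0.25.
- knob_grip (a point): Where to grip the knob, on its axis: black hexagonal prism, 46 mm across flats (53 over corners), 6 to 52 mm above the inclined housing face; this point is 34 mm above the face, 18 below the knob's top. The frame turns with the knob: z the axis out of the face, x the normal of a flat (flats every 60 deg). A bar on its light top shows x. 60 mm clear all round above the face.
- knob (a joint): Free play of the knob on the screw (rad), -0.25 to +0.25, starts anywhere. Almost no torque (0.02 N m), stays as left. Turning clockwise (looking down on the knob's top) raises it to +0.25, then drives the screw clockwise; anticlockwise lowers it to -0.25, then drives the screw back. A reversal thus takes 0.5 rad of knob before the carriage moves. Slack taken up clockwise: over +0.15.
- screw (a joint): Angle of the screw (rad), clockwise positive, 0 at the start, limits -3.2 and 2.0; about 0.3 N m to turn, stays where left. The carriage moves 10 mm per radian of the screw: clockwise away from the knob (+y of the station).
- carriage (a joint): Position of the carriage (m) along the station's +y, 0 at the start, limits -0.032 and +0.020. It is driven by the screw alone and is held by it (about 30 N to push it).
- nest (a point): Centre of the recess floor of the off-white carriage (153 x 109 mm, walls 14 mm), moving with it; floor 36, rim 48 mm above the bench. Recess: the module's outline plus 2.5 mm all round, 12 mm deep, 4 mm bevelled rim. x along the slide away from the knob (station +y), y towards station -x, z up; the (+x, +y) corner is filled. A module with its origin and axes on this frame is seated.
- nest_key (a point): Point on the recess floor at (24, 10, 0) mm in the frame of nest, 2.5 mm off the inner edge of the filled corner.
- module: Power module: pale base 120 (x) x 76 (y) x 12 mm, L-shaped (no corner at x over 24, y over 10 mm), on it a finned aluminium heat sink 64 (x) x 30 (y) mm, 12 to 44 mm high, centred at x -8, y -5: grip across its 30 mm. Other parts on the base 3 mm high. 0.2 to 0.45 kg. Origin: underside, centre of the full 120 x 76 outline, z up. Starts flat on the bench left or right of the slide, any yaw.
- module_key (a point): Inner corner of the module's missing corner, on its underside: (24, 10, 0) mm in the module's frame.
- pointer (a point): Tip of the dark pointer on the carriage's rear edge (station +x side), 51 mm above the bench; it moves with the carriage.
- index: Index: fixed aluminium clamp block (30 x 26 x 12 mm, a small screw on top) on the rear rail, with a dark pointed finger towards the carriage. Origin: at the finger's tip, at rail-top height (46 mm); x, y as the station's. The pointer is on the mark when it has the same y in this frame; at the start the pointer stands 6 to 16 mm too far in +y.
- meter: Bystander: multimeter, a flat black box 125 x 72 x 34 mm lying flat. Origin at the centre of its underside.
- driver: Bystander: black-handled screwdriver 190 mm long, 26 mm thick, lying in front of the slide. Origin at the centre of its underside.
- pliers: Bystander: pliers about 160 mm long, 16 mm high, lying. Origin at the centre of its underside.
- spool: Bystander: solder spool, diameter 60, 45 mm high (50 mm with its cap), standing. Origin at the centre of its underside.
- flux: Bystander: white bottle, diameter 44, 100 mm high, standing. Origin at the centre of its underside.
- cup: Bystander: white cup, diameter 70, 50 mm high. Origin at the centre of its underside.
- spanner: Bystander: steel spanner 150 mm long, lying. Origin at the centre of its underside.

How it is judged:
On the way, in this order (a step that is already met when the one before it is completed fails the run):
1. the module lies seated in the nest, released (distance between module_key and nest_key below 0.007 m and distance between module and nest below 0.007 m and angle between module's own z axis and vertical below 0.05 rad and contact force between the fingers and module below 0.1 N), for 0.2 s.
2. the pointer is past the index finger on the knob's side by more than 3 mm (y of pointer in the frame of index below -0.003 m), for 0.1 s.
At the end, for the whole second after the job is handed in: The module lies seated in the nest (its origin and key corner within 7 mm of the nest's, tilted less than 0.05 rad), at rest; the pointer is within 2.5 mm of the index finger along the slide; the knob's free play is taken up clockwise (joint knob above +0.15) (distance between module_key and nest_key below 0.007 m and distance between module and nest below 0.007 m and angle between module's own z axis and vertical below 0.05 rad and y of pointer in the frame of index between -0.0025 and 0.0025 m and value of joint knob above 0.15 rad and linear speed of module below 0.02 m/s); the robot touches nothing.
It fails at once if the module is dropped (moves faster than 0.6 m/s with no finger on it) (linear speed of module above 0.6 m/s and contact force between the fingers and module below 0.05 N).
It fails at once if one of the other things on the bench is moved by more than 30 mm (distance of any of meter, driver, pliers, spool, flux, cup, spanner from where it was at the start of the episode above 0.03 m).
It also fails if it takes over 72 s, if anything falls off the work surface, if the arm or the gripper's body presses on something with over 40 N, if the wrist force passes 120 N, or if a joint passes its speed limit or range.

## Working session

There is one attempt and no reset: what is moved stays moved. The work goes in short steps, Python scripts to look and compute and a tool call to move; the robot and the scene stay as the last step left them, time stands still between calls to the robot, and variables do not carry over. Pictures are saved under pics/ and viewed, at most 10 in all, crops included, and the job is handed in when it is done.

Besides the shell and the picture viewer there is one more tool, called after "Request:" as name([rows], argument=value, ...), one row to a line, values as JSON. send_rows: Moves the arm, as the interface text tells. Its arguments: {"type":"object","properties":{"motion":{"type":"array","items":{"type":"array","items":{"type":"number"}}},"grip":{"type":"number"},"squeeze":{"type":"number"}},"required":["motion"]}

```bash
mkdir -p pics; ls; python3 - <<'E'
from plant import sensors,cams
import cv2,numpy as np
for n in("scene","top"):
    im=cams.read_camera(n); cv2.imwrite(f"pics/{n}0.png",im[:,:,::-1]); c=cams.get_calibration(n)
    print(n,{k:(np.round(v,4).tolist() if k=="pose" else v) for k,v in c.items()})
print(sensors.state())
E
```

```text
pics
scene {'vertical_fov': 50.983540703394866, 'cx': 280.86364137676424, 'cy': 210.296122675367, 'pose': [[-0.5563, -0.6113, 0.5629, 1.0559], [0.831, -0.4073, 0.379, 0.3459], [-0.0024, 0.6786, 0.7345, 0.7454], [0.0, 0.0, 0.0, 1.0]]}
top {'vertical_fov': 47.22771616306756, 'cx': 286.2737254889016, 'cy': 210.55107217033716, 'pose': [[-0.0088, 0.9902, -0.1397, 0.3866], [-0.9998, -0.0114, -0.0178, -0.0057], [-0.0192, 0.1395, 0.99, 1.2107], [0.0, 0.0, 0.0, 1.0]]}
{'time_s': 0.1, 'joints': array([-1.31252666,  0.41790433, -0.01031183,  1.61412782,  0.00469665,
        1.11072959, -0.05300368]), 'joint_velocities': array([ 8.60991882e-04, -2.71534190e-03,  1.14804298e-03, -1.68123068e-03,
        2.79559926e-05, -1.92285264e-03, -1.58647045e-04]), 'joint_efforts': array([ 3.60155602e-03, -8.65808272e+01,  6.81294613e-01, -4.35628295e+01,
        1.93578762e-02,  4.82618416e-03, -5.55519534e-05]), 'tool_pos': array([0.18446875, 0.59681147, 0.23072319]), 'ee_rot': array([ 1.49318818e-01,  9.88788937e-01, -5.70833995e-04, -4.49472418e-05]), 'contact_force': array([-0.49707904,  1.06401289,  0.74279546]), 'wrist_torque': array([-0.00271914, -0.04986653, -0.00406962]), 'finger_force': 0.0, 'finger_gap': 0.08520520073762937}
```

View pics/scene0.png

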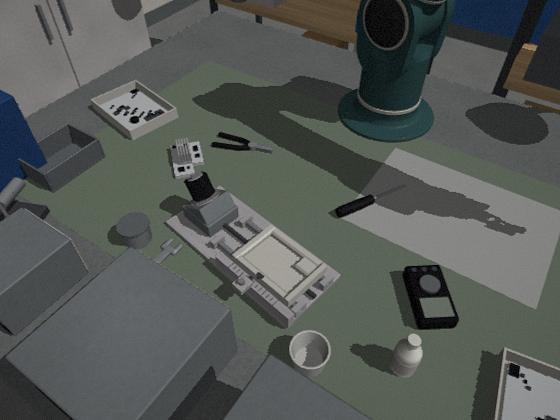

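View pics/top0.png

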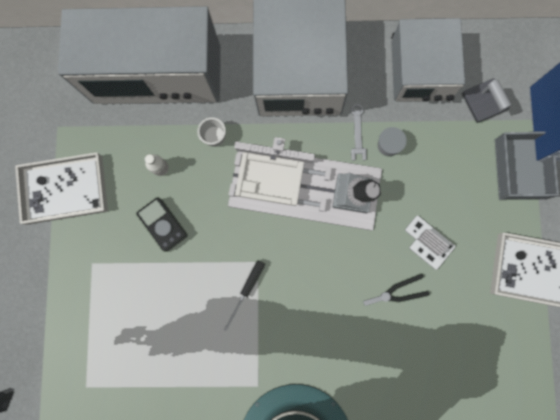

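The bench shows the slide (top px 230-382, 145-228) with its knob at (369,189), and the module at (430,242). The arm is out of view on the left. Next I'll zoom in on both views.

```bash
python3 - <<'E'
import cv2
a=cv2.imread("pics/top0.png")[130:280,222:472]; b=cv2.imread("pics/scene0.png")[125:330,150:350]
def eq(i): return cv2.convertScaleAbs(i,alpha=1.3,beta=0)
cv2.imwrite("pics/topc.png",cv2.resize(eq(a),None,fx=3.2,fy=3.2,interpolation=cv2.INTER_CUBIC))
cv2.imwrite("pics/scenec.png",cv2.resize(eq(b),None,fx=2.9,fy=2.9,interpolation=cv2.INTER_CUBIC))
E
```

```text
(no output)
```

View pics/topc.png

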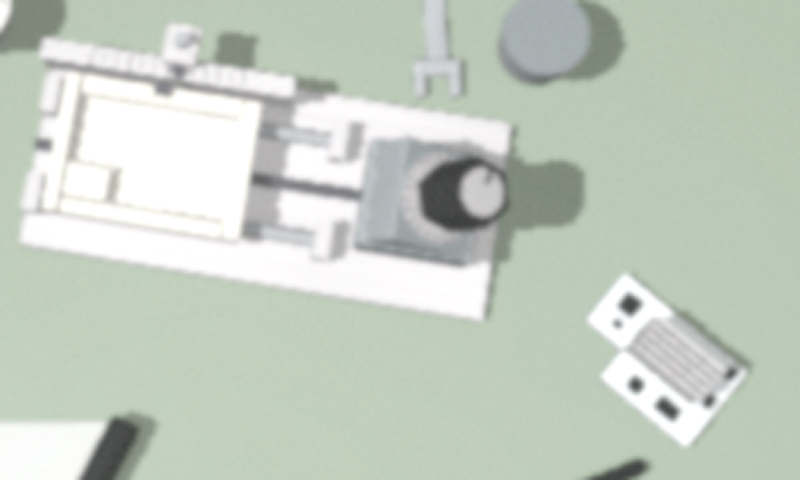

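View pics/scenec.png

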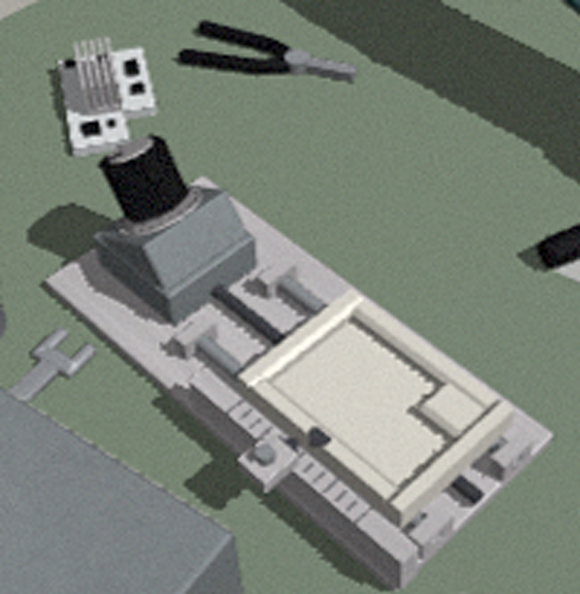

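The crops show three things:
- **Module:** its missing corner (inner corner at crop 625,350) faces lower-left, so it needs about +28° of yaw.
- **Nest:** its filled corner is lower-left (90,180).
- **Knob:** the top disc is at crop (485,191), with its bar pointing roughly along station +x.

Next I'll measure these.

```bash
cat > h.py <<'E'
import cv2,numpy as np
from plant import sensors,cams
def ray(n,p):
    c=cams.get_calibration(n); T=np.array(c["pose"]); f=210/np.tan(np.radians(c["vertical_fov"]/2))
    d=np.array([(p[0]-c["cx"])/f,-(p[1]-c["cy"])/f,-1.]); return T[:3,3],T[:3,:3]@d
def onz(n,p,z):
    o,d=ray(n,p); return o+d*(z-o[2])/d[2]
def tri(pt,ps):
    A=np.zeros((3,3));b=np.zeros(3);R=[ray("top",pt),ray("scene",ps)]
    for o,d in R:
        d=d/np.linalg.norm(d);M=np.eye(3)-np.outer(d,d);A+=M;b+=M@o
    x=np.linalg.solve(A,b); return x,[np.linalg.norm(np.cross(x-o,d/np.linalg.norm(d))) for o,d in R]
def proj(n,X):
    c=cams.get_calibration(n); T=np.array(c["pose"]); f=210/np.tan(np.radians(c["vertical_fov"]/2))
    q=T[:3,:3].T@(np.asarray(X)-T[:3,3]); return np.array([c["cx"]+f*q[0]/-q[2],c["cy"]-f*q[1]/-q[2]])
def blobs(m,amin=30):
    n,l,s,c=cv2.connectedComponentsWithStats(m.astype(np.uint8)); return [(s[i].tolist(),c[i].round(1).tolist()) for i in range(1,n) if s[i][4]>amin]
E
python3 - <<'E'
from h import *
np.set_printoptions(precision=4,suppress=True)
t=cv2.imread("pics/top0.png"); s=cv2.imread("pics/scene0.png")
for nm,p in dict(mod=(410,230),mod2=(425,260),base=(350,220),base2=(240,205),car=(265,180),wall=(300,180),bench=(400,220),fin=(435,240),disc=(374,192),knob=(362,190)).items(): print(nm,t[p[1],p[0]])
print("scene",[s[p[1],p[0]] for p in((240,265),(160+25,300-60))])
g=t.astype(int); mx=g.min(2)
m=((g[:,:,1]-g[:,:,0])<12)&(mx>95); m[:,:395]=0; m[:205]=0; m[275:]=0; m[:,465:]=0
m=cv2.morphologyEx(m.astype(np.uint8),cv2.MORPH_CLOSE,np.ones((5,5)))
cs=max(cv2.findContours(m,0,1)[0],key=cv2.contourArea)
print("module",cv2.contourArea(cs),cv2.approxPolyDP(cs,2.5,True)[:,0].tolist(),cv2.minAreaRect(cs))
d=(g.max(2)<45); d[:,:340]=0; d[:170]=0; d[215:]=0; d[:,400:]=0; print("dark",blobs(d))
# two-view heights
P=lambda x,y:(222+x/3.2,130+y/3.2); Q=lambda x,y:(150+x/2.9,125+y/2.9)
for nm,a,b in [("disc",P(485,191),Q(131,149)),("keyfill",P(118,167),Q(410,410)),("carFarR",P(263,100),Q(250,380)),("carNearR",P(240,237),Q(360,297)),("modP1",P(625,272),Q(75,152)),("modP3",P(688,446),Q(145,48)),("modkey",P(625,350),Q(124,120)),("pointer",P(165,92),Q(318,437)),("index",P(178,75),Q(292,443)),("baseK",P(511,125),Q(45,283)),("baseK2",P(485,318),Q(205,180)),("baseF",P(22,243),Q(550,435))]:
    print(nm,*tri(a,b))
E
```

```text
mod [212 211 209]
mod2 [187 188 185]
base [195 194 196]
base2 [197 197 198]
car [205 211 212]
wall [174 179 180]
bench [142 156 145]
fin [153 153 154]
disc [157 156 157]
knob [55 56 54]
scene [array([72, 74, 78], dtype=uint8), array([61, 61, 63], dtype=uint8)]
module 1515.0 [[416, 215], [404, 229], [412, 237], [409, 249], [436, 270], [456, 245]] ((426.6463317871094, 241.81704711914062), (52.31821060180664, 34.514404296875), 38.65980529785156)
dark []
disc [ 0.5881 -0.1884  0.1094] [np.float64(0.0006731460851903322), np.float64(0.0006731460851902691)]
keyfill [0.6251 0.0819 0.0367] [np.float64(0.00142822413567497), np.float64(0.0014282241356750245)]
carFarR [ 0.6717 -0.0261  0.0434] [np.float64(0.005137022019295534), np.float64(0.005137022019295724)]
carNearR [ 0.5654 -0.0072  0.0391] [np.float64(0.004620579107835048), np.float64(0.004620579107835128)]
modP1 [ 0.5409 -0.3131  0.0054] [np.float64(0.000977912499194111), np.float64(0.0009779124991942667)]
modP3 [ 0.4042 -0.3537  0.0087] [np.float64(0.00159585422708737), np.float64(0.0015958542270874075)]
modkey [ 0.4804 -0.3127 -0.0031] [np.float64(0.000539977452068921), np.float64(0.0005399774520689584)]
pointer [0.682  0.0454 0.0447] [np.float64(0.0004635746907791355), np.float64(0.0004635746907791767)]
index [0.6955 0.0348 0.0455] [np.float64(0.0009229495440051065), np.float64(0.0009229495440049862)]
baseK [ 0.6616 -0.2296  0.0042] [np.float64(0.0007313264974071058), np.float64(0.0007313264974071799)]
baseK2 [ 0.5055 -0.2016  0.0039] [np.float64(0.0017921104200460123), np.float64(0.001792110420045948)]
baseF [0.5703 0.1615 0.0054] [np.float64(0.0004195917608964819), np.float64(0.00041959176089658204)]
```

```bash
cat > meas.py <<'E'
from h import *
np.set_printoptions(precision=4,suppress=True)
def up(im): return cv2.resize(im,None,fx=4,fy=4,interpolation=cv2.INTER_CUBIC)
def unup(p): return (np.asarray(p,float)+.5)/4-.5
def edge(pts,a,b):
    a,b=np.array(a,float),np.array(b,float);u=(b-a)/np.linalg.norm(b-a);n=np.array([-u[1],u[0]])
    k=(pts-a)@u;e=abs((pts-a)@n);q=pts[(k>2.5)&(k<np.linalg.norm(b-a)-2.5)&(e<2.2)]
    v=cv2.fitLine(q.astype(np.float32),cv2.DIST_HUBER,0,.01,.01).ravel(); return v[2:],v[:2]
def wline(l,z):
    a,b=onz("top",l[0]-15*l[1],z)[:2],onz("top",l[0]+15*l[1],z)[:2]; d=(b-a)/np.linalg.norm(b-a); return a,d
def cross(l,m):
    k=np.linalg.solve(np.c_[l[1],-m[1]],m[0]-l[0]); return l[0]+k[0]*l[1]
E
python3 - <<'E'
from meas import *
t=cv2.imread("pics/top0.png"); f=up(t[200:280,390:470].astype(np.float32))
m=((f[:,:,1]-f[:,:,0]<7)&(f.min(2)>80)).astype(np.uint8); m=cv2.morphologyEx(m,cv2.MORPH_CLOSE,np.ones((17,17)))
c=max(cv2.findContours(m,0,1)[0],key=cv2.contourArea)[:,0]; pts=unup(c)+[390,200]
P=lambda x,y:(222+x/3.2,130+y/3.2)
P1,P2,P3,E1,K,E2=P(625,272),P(750,368),P(688,446),P(588,318),P(625,350),P(600,375)
A=wline(edge(pts,P1,P2),.012);B=wline(edge(pts,P2,P3),.012)
C=wline(edge(pts,P1,E1),0);D=wline(edge(pts,E2,P3),0)
for nm,l in zip("ABCD",(A,B,C,D)): print(nm,np.degrees(np.arctan2(l[1][1],l[1][0])))
q2,q1,q3,q4=cross(A,B),cross(A,C),cross(B,D),cross(C,D)
print("len",np.linalg.norm(q1-q2),np.linalg.norm(q3-q2),np.linalg.norm(q4-q3)); print("centre",(q1+q2+q3+q4)/4)
# heat sink
fm=(f.mean(2)<185)&(f.mean(2)>125)&(f[:,:,1]-f[:,:,0]<7); fm=cv2.morphologyEx(fm.astype(np.uint8),cv2.MORPH_OPEN,np.ones((9,9)))
k=max(cv2.findContours(fm,0,1)[0],key=cv2.contourArea); r=cv2.minAreaRect(k); px=unup(r[0])+[390,200]; print("sink",r,px,onz("top",px,.044))
# carriage
f=up(t[130:220,225:325].astype(np.float32)); cm=((f[:,:,2]-f[:,:,0])>3.5)&(f.mean(2)>110); cm=cv2.morphologyEx(cm.astype(np.uint8),cv2.MORPH_CLOSE,np.ones((21,21))); cm=cv2.morphologyEx(cm,cv2.MORPH_OPEN,np.ones((25,25)))
k=max(cv2.findContours(cm,0,1)[0],key=cv2.contourArea);r=cv2.minAreaRect(k);b=[onz("top",unup(p)+[225,130],.048) for p in cv2.boxPoints(r)]
print("car",np.array(b),np.mean(b,0),[np.linalg.norm(b[i]-b[i-1]) for i in(1,2)],[np.degrees(np.arctan2(*(b[i]-b[i-1])[1::-1])) for i in (1,2)])
E
```

```text
A -131.02666379100623
B -40.480922236482165
C -41.30820422530141
D -130.56376099081427
len 0.12141880685909855 0.07704201212821883 0.12254003945279812
centre [ 0.4734 -0.3323]
sink ((184.8048858642578, 171.53402709960938), (143.6455535888672, 79.06925964355469), 37.92108154296875) [435.8262 242.5085] [ 0.469  -0.3454  0.044 ]
car [[ 0.5893  0.1454  0.048 ]
 [ 0.7038  0.1276  0.048 ]
 [ 0.675  -0.031   0.048 ]
 [ 0.5614 -0.0113  0.048 ]] [0.6324 0.0577 0.048 ] [np.float64(0.11595047109011025), np.float64(0.16124196359940426)] [np.float64(-8.831225564974671), np.float64(-100.30573111335671)]
```

```bash
cat > plan.py <<'E'
# rows (tool axes) through waypoints: python3 plan.py x,y,z,yaw(deg of tool y axis, world),n ...
import sys,numpy as np
from plant import sensors
s=sensors.state();x,y,z,w=s["ee_rot"]
ty=np.array([2*(x*y-z*w),1-2*(x*x+z*z)]); yaw=np.degrees(np.arctan2(ty[1],ty[0]))
p=np.array(s["tool_pos"]); print("t",s["time_s"],"tcp",p.round(4),"yaw",round(yaw,2),"tilt",(x*x+y*y).round(5),"F",s["contact_force"].round(1),"gap",round(s["finger_gap"],4),"ff",round(s["finger_force"],1),"j",s["joints"].round(2))
for a in sys.argv[1:]:
    *g,gy,n=map(float,a.split(","));n=int(n);rows=[];err=np.zeros(3)
    d=(np.array(g)-p)/n;dy=((gy-yaw+180)%360-180)/n
    for i in range(n):
        c,sn=np.cos(np.radians(yaw)),np.sin(np.radians(yaw)); Y=np.array([c,sn]); X=np.array([-sn,c])  # z down: x = y cross z
        want=d+err; r=np.round([X@want[:2],Y@want[:2],-want[2]],4 if n<=3 else 3); t=round(-dy,1)
        got=np.r_[X*r[0]+Y*r[1],-r[2]]; err=want-got; rows.append([*map(float,r),t]); p=p+got; yaw-=t
    print(rows)
E
python3 plan.py .55,.25,.25,10,13 .55,-.15,.25,-30,10 .4715,-.342,.14,-40.9,6
```

```text
t 0.1 tcp [0.1845 0.5968 0.2307] yaw 72.83 tilt 1.0 F [-0.5  1.1  0.7] gap 0.0852 ff 0.0 j [-1.31  0.42 -0.01  1.61  0.    1.11 -0.05]
[[-0.035, -0.017, -0.001, np.float64(4.8)], [-0.036, -0.014, -0.002, np.float64(4.8)], [-0.037, -0.012, -0.001, np.float64(4.8)], [-0.038, -0.008, -0.002, np.float64(4.8)], [-0.038, -0.004, -0.001, np.float64(4.8)], [-0.039, -0.002, -0.002, np.float64(4.8)], [-0.039, 0.002, -0.001, np.float64(4.8)], [-0.038, 0.005, -0.002, np.float64(4.8)], [-0.038, 0.008, -0.001, np.float64(4.8)], [-0.037, 0.011, -0.002, np.float64(4.8)], [-0.036, 0.014, -0.001, np.float64(4.8)], [-0.035, 0.018, -0.002, np.float64(4.8)], [-0.033, 0.02, -0.001, np.float64(4.8)]]
[[-0.039, -0.007, -0.0, np.float64(4.0)], [-0.04, -0.005, -0.0, np.float64(4.0)], [-0.04, -0.001, -0.0, np.float64(4.0)], [-0.04, 0.001, -0.0, np.float64(4.0)], [-0.04, 0.004, -0.0, np.float64(4.0)], [-0.039, 0.006, -0.0, np.float64(4.0)], [-0.039, 0.01, -0.0, np.float64(4.0)], [-0.039, 0.012, -0.0, np.float64(4.0)], [-0.037, 0.014, -0.0, np.float64(4.0)], [-0.036, 0.018, -0.0, np.float64(4.0)]]
[[-0.034, 0.004, 0.018, np.float64(1.9)], [-0.034, 0.006, 0.019, np.float64(1.9)], [-0.034, 0.006, 0.018, np.float64(1.9)], [-0.034, 0.008, 0.018, np.float64(1.9)], [-0.033, 0.009, 0.018, np.float64(1.9)], [-0.033, 0.01, 0.019, np.float64(1.9)]]
```

Request:
send_rows([
  [-0.035,-0.017,-0.001,4.8],
  [-0.036,-0.014,-0.002,4.8],
  [-0.037,-0.012,-0.001,4.8],
  [-0.038,-0.008,-0.002,4.8],
  [-0.038,-0.004,-0.001,4.8],
  [-0.039,-0.002,-0.002,4.8],
  [-0.039,0.002,-0.001,4.8],
  [-0.038,0.005,-0.002,4.8],
  [-0.038,0.008,-0.001,4.8],
  [-0.037,0.011,-0.002,4.8],
  [-0.036,0.014,-0.001,4.8],
  [-0.035,0.018,-0.002,4.8],
  [-0.033,0.02,-0.001,4.8],
], grip=0.06)

```text
time_s: 1.4
tool_pos: [0.5512, 0.2492, 0.2503]
ee_rot: [0.641, 0.767, -0.0, -0.0]
contact_force: [-0.2, 0.6, 0.0]
finger_gap: 0.0597
finger_force: 0.0
```

Request:
send_rows([
  [-0.039,-0.007,0,4],
  [-0.04,-0.005,0,4],
  [-0.04,-0.001,0,4],
  [-0.04,0.001,0,4],
  [-0.04,0.004,0,4],
  [-0.039,0.006,0,4],
  [-0.039,0.01,0,4],
  [-0.039,0.012,0,4],
  [-0.037,0.014,0,4],
  [-0.036,0.018,0,4],
  [-0.034,0.004,0.018,1.9],
  [-0.034,0.006,0.019,1.9],
  [-0.034,0.006,0.018,1.9],
  [-0.034,0.008,0.018,1.9],
  [-0.033,0.009,0.018,1.9],
  [-0.033,0.01,0.019,1.9],
  [0,0,0,0],
  [0,0,0,0],
])

```text
time_s: 3.2
tool_pos: [0.4712, -0.3419, 0.1398]
ee_rot: [0.91, 0.414, -0.0, -0.0]
contact_force: [0.6, 0.1, -0.2]
finger_gap: 0.0599
finger_force: 0.0
```

```bash
python3 plan.py .4715,-.342,.06,-40.9,4 .4715,-.342,.02,-40.9,4; python3 - <<'E'
from h import *
a=cams.read_camera("top")[:,:,::-1]; cv2.imwrite("pics/top1.png",a); s=cams.read_camera("scene")[:,:,::-1]; cv2.imwrite("pics/scene1.png",s)
f=lambda i,x,y,w,h:cv2.resize(cv2.convertScaleAbs(i[y:y+h,x:x+w],alpha=1.15,beta=-25),(400,int(400*h/w)),interpolation=cv2.INTER_CUBIC)
k=lambda i:np.vstack([i,np.zeros((max(0,600-i.shape[0]),400,3),np.uint8)])[:600]
L=np.vstack([f(a,228,135,100,75),f(a,370,180,110,80)]); R=np.vstack([f(cv2.convertScaleAbs(s,alpha=1.3),225,215,105,85)])
cv2.imwrite("pics/mix1.png",np.hstack([k(L),k(R)]))
E
```

```text
t 3.2 tcp [ 0.4712 -0.3419  0.1398] yaw -41.06 tilt 1.0 F [ 0.6  0.1 -0.2] gap 0.0599 ff 0.0 j [ 0.05  0.53  0.69  1.82 -0.41  0.94  0.21]
[[0.0, 0.0, 0.02, np.float64(-0.0)], [0.0, 0.0, 0.02, np.float64(-0.0)], [0.0, 0.0, 0.02, np.float64(-0.0)], [0.0, 0.0, 0.02, np.float64(-0.0)]]
[[0.0, 0.0, 0.01, np.float64(-0.0)], [0.0, 0.0, 0.01, np.float64(-0.0)], [0.0, 0.0, 0.01, np.float64(-0.0)], [0.0, 0.0, 0.01, np.float64(-0.0)]]
```

View pics/mix1.png

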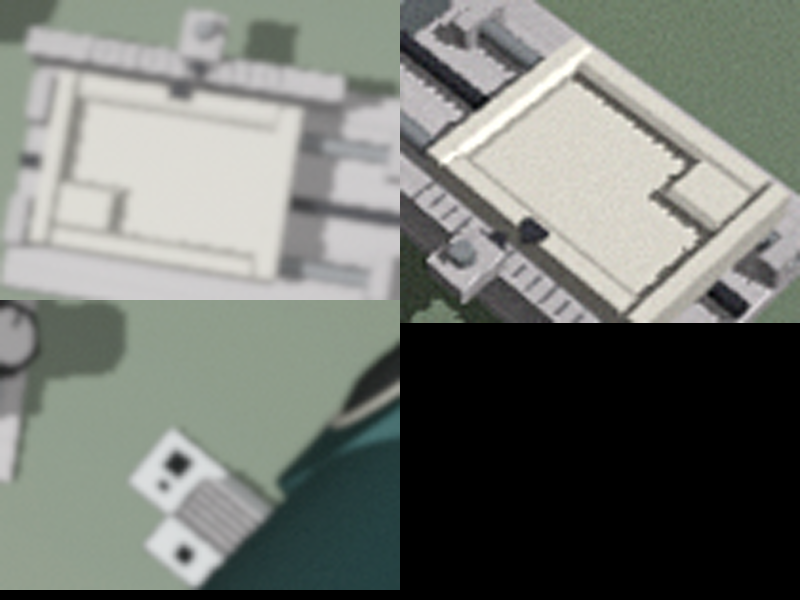

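The carriage rim corners show in both halves of the picture: top crop (305,108), (52,72), (30,245), (283,280) and scene crop (432,155), (632,320), (788,187), (590,42). The gripper stands over the module. I'll descend while checking the nest centre.

Request:
send_rows([
  [0,0,0.03,0],
  [0,0,0.03,0],
  [0,0,0.03,0],
  [0,0,0.015,0],
  [0,0,0.014,0],
  [0,0,0,0],
])

```text
time_s: 3.9
tool_pos: [0.4718, -0.3408, 0.0206]
ee_rot: [0.91, 0.415, -0.0, -0.0]
contact_force: [0.3, -0.4, 0.2]
finger_gap: 0.0598
finger_force: 0.0
```

```bash
python3 - <<'E'
from meas import *
P=lambda x,y:((x+.5)/4-.5+228,(y+.5)/4-.5+135); Q=lambda x,y:((x-400+.5)*105/400-.5+225,(y+.5)*105/400-.5+215)
W=[]
for a,b in [((305,108),(432,155)),((52,72),(632,320)),((30,245),(788,187)),((283,280),(590,42))]:
    x,e=tri(P(*a),Q(*b)); W.append(x); print(x,e[0].round(4),onz("top",P(*a),.048)[:2],onz("scene",Q(*b),.048)[:2])
T=np.mean([onz("top",P(*a),.048) for a in((305,108),(52,72),(30,245),(283,280))],0);S=np.mean([onz("scene",Q(*a),.048) for a in((432,155),(632,320),(788,187),(590,42))],0)
print(np.mean(W,0),T,S)
E
python3 plan.py
```

```text
[ 0.6727 -0.0284  0.0444] 0.0014 [ 0.6726 -0.0295] [ 0.674  -0.0252]
[0.6989 0.122  0.0543] 0.0058 [0.6977 0.1277] [0.6985 0.1147]
[0.5891 0.1394 0.0484] 0.0015 [0.5885 0.1408] [0.5895 0.138 ]
[ 0.5629 -0.0095  0.0413] 0.0059 [ 0.5649 -0.0145] [ 0.5651 -0.0008]
[0.6309 0.0559 0.0471] [0.6309 0.0561 0.048 ] [0.6318 0.0567 0.048 ]
t 3.9 tcp [ 0.4718 -0.3408  0.0206] yaw -40.94 tilt 1.0 F [ 0.3 -0.4  0.2] gap 0.0598 ff 0.0 j [ 0.14  0.7   0.57  1.87 -0.55  0.73  0.31]
```

Request:
send_rows([
  [0,0,0,0],
  [0,0,0,0],
  [0,0,0,0],
  [0,0,0,0],
  [0,0,0,0],
], grip=0.01, squeeze=60)

```text
time_s: 4.4
tool_pos: [0.4726, -0.3418, 0.0227]
ee_rot: [0.91, 0.415, 0.001, 0.001]
contact_force: [-1.2, 1.0, 6.2]
finger_gap: 0.029
finger_force: 60.3
```

Request:
send_rows([
  [0,0,-0.02,0],
  [0,0,-0.03,0],
  [0,0,-0.04,0],
  [0,0,-0.04,0],
  [0,0,0,0],
])

```text
time_s: 4.9
tool_pos: [0.4735, -0.343, 0.1567]
ee_rot: [0.91, 0.415, 0.002, 0.003]
contact_force: [1.1, -0.4, -4.5]
finger_gap: 0.0287
finger_force: 60.8
```

```bash
python3 plan.py .55,-.19,.2,-26,6 .6275,0.0483,.2,-10.2,8
```

```text
t 4.9 tcp [ 0.4735 -0.343   0.1567] yaw -40.99 tilt 0.99999 F [ 1.1 -0.4 -4.5] gap 0.0287 ff 60.8 j [ 0.04  0.51  0.7   1.81 -0.4   0.96  0.2 ]
[[0.028, -0.007, -0.007, np.float64(-2.5)], [0.028, -0.006, -0.007, np.float64(-2.5)], [0.028, -0.005, -0.008, np.float64(-2.5)], [0.028, -0.003, -0.007, np.float64(-2.5)], [0.028, -0.002, -0.007, np.float64(-2.5)], [0.029, -0.001, -0.007, np.float64(-2.5)]]
[[0.031, -0.004, -0.0, np.float64(-2.0)], [0.031, -0.004, -0.0, np.float64(-2.0)], [0.031, -0.002, -0.0, np.float64(-2.0)], [0.032, -0.001, -0.0, np.float64(-2.0)], [0.031, -0.0, -0.0, np.float64(-2.0)], [0.031, 0.001, -0.0, np.float64(-2.0)], [0.032, 0.002, -0.0, np.float64(-2.0)], [0.031, 0.003, -0.0, np.float64(-2.0)]]
```

```bash
python3 plan.py .55,-.19,.2,-26,6 .635,0.0477,.16,-10.2,8
```

```text
t 4.9 tcp [ 0.4735 -0.343   0.1567] yaw -40.99 tilt 0.99999 F [ 1.1 -0.4 -4.5] gap 0.0287 ff 60.8 j [ 0.04  0.51  0.7   1.81 -0.4   0.96  0.2 ]
[[0.028, -0.007, -0.007, np.float64(-2.5)], [0.028, -0.006, -0.007, np.float64(-2.5)], [0.028, -0.005, -0.008, np.float64(-2.5)], [0.028, -0.003, -0.007, np.float64(-2.5)], [0.028, -0.002, -0.007, np.float64(-2.5)], [0.029, -0.001, -0.007, np.float64(-2.5)]]
[[0.031, -0.004, 0.005, np.float64(-2.0)], [0.032, -0.002, 0.005, np.float64(-2.0)], [0.031, -0.001, 0.005, np.float64(-2.0)], [0.032, -0.0, 0.005, np.float64(-2.0)], [0.031, 0.0, 0.005, np.float64(-2.0)], [0.032, 0.002, 0.005, np.float64(-2.0)], [0.031, 0.003, 0.005, np.float64(-2.0)], [0.031, 0.005, 0.005, np.float64(-2.0)]]
```

Request:
send_rows([
  [0.028,-0.007,-0.007,-2.5],
  [0.028,-0.006,-0.007,-2.5],
  [0.028,-0.005,-0.008,-2.5],
  [0.028,-0.003,-0.007,-2.5],
  [0.028,-0.002,-0.007,-2.5],
  [0.029,-0.001,-0.007,-2.5],
  [0.031,-0.004,0.005,-2],
  [0.032,-0.002,0.005,-2],
  [0.031,-0.001,0.005,-2],
  [0.032,0,0.005,-2],
  [0.031,0,0.005,-2],
  [0.032,0.002,0.005,-2],
  [0.031,0.003,0.005,-2],
  [0.031,0.005,0.005,-2],
  [0,0,0,0],
  [0,0,0,0],
])

```text
time_s: 6.5
tool_pos: [0.6333, 0.0496, 0.1538]
ee_rot: [0.765, 0.643, -0.0, -0.0]
contact_force: [-0.1, -0.2, -4.5]
finger_gap: 0.0287
finger_force: 60.6
```

```bash
python3 plan.py .635,.0477,.09,-10.2,3; python3 - <<'E'
from h import *
s=cams.read_camera("scene")[:,:,::-1]; cv2.imwrite("pics/scene2.png",s);a=cams.read_camera("top")[:,:,::-1]; cv2.imwrite("pics/top2.png",a)
cv2.imwrite("pics/mix2.png",np.hstack([cv2.resize(cv2.convertScaleAbs(s[130:330,190:390],alpha=1.3),(400,400)),cv2.resize(a[90:240,200:350],(400,400))]))
E
```

```text
t 6.5 tcp [0.6333 0.0496 0.1538] yaw -9.9 tilt 1.0 F [-0.1 -0.2 -4.5] gap 0.0287 ff 60.6 j [-0.49  0.56  0.5   1.67 -0.31  0.99 -0.05]
[[-0.0005, 0.0007, 0.0213, np.float64(0.1)], [-0.0006, 0.0006, 0.0212, np.float64(0.1)], [-0.0005, 0.0007, 0.0213, np.float64(0.1)]]
```

View pics/mix2.png

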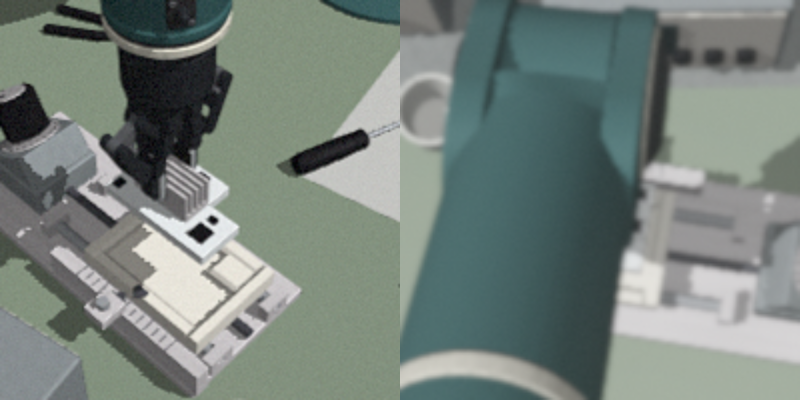

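```bash
python3 - <<'E'
from h import *
from plant import sensors
s=sensors.state();tcp=np.array(s["tool_pos"]);z=tcp[2]-.0227+.012
X=np.array([.172,.985]);Y=np.array([-.985,.172])
for n,p in dict(armout=(208,250),armin=(238,228),notch=(185,212),farin=(230,185)).items():
    w=onz("scene",(190+p[0]/2,130+p[1]/2),z)[:2]-tcp[:2]; print(n,X@w,Y@w)
E
```

```text
armout 0.06864447949832729 -0.02357259399607307
armin 0.07142502078945681 0.011917957563540695
notch 0.025717913697637495 -0.006812926922377989
farin 0.03347394166492568 0.04423553753248644
```

```bash
python3 plan.py .6349,.0464,.085,-10.2,3
```

```text
t 6.6 tcp [0.6333 0.0479 0.1543] yaw -10.04 tilt 1.0 F [ 0.5 -0.9 -4.2] gap 0.029 ff 60.6 j [-0.49  0.56  0.5   1.67 -0.31  0.99 -0.05]
[[-0.0004, 0.0006, 0.0231, np.float64(0.1)], [-0.0004, 0.0007, 0.0231, np.float64(0.1)], [-0.0004, 0.0006, 0.0231, np.float64(0.1)]]
```

Request:
send_rows([
  [-0.0004,0.0006,0.023,0.1],
  [-0.0004,0.0006,0.023,0],
  [-0.0004,0.0006,0.023,0],
  [0,0,0,0],
  [0,0,0,0],
  [0,0,0,0],
])

```text
time_s: 7.2
tool_pos: [0.6357, 0.0469, 0.0868]
ee_rot: [0.767, 0.642, 0.001, 0.001]
contact_force: [-0.5, -0.5, -3.6]
finger_gap: 0.0285
finger_force: 60.5
```

```bash
python3 plan.py .6349,.0464,.06,-10.2,3
```

```text
t 7.2 tcp [0.6357 0.0469 0.0868] yaw -10.11 tilt 1.0 F [-0.5 -0.5 -3.6] gap 0.0285 ff 60.5 j [-0.46  0.64  0.47  1.7  -0.36  0.88 -0.02]
[[-0.0002, -0.0002, 0.0089, np.float64(0.0)], [-0.0002, -0.0003, 0.009, np.float64(0.0)], [-0.0002, -0.0002, 0.0089, np.float64(0.0)]]
```

Request:
send_rows([
  [0,-0.0005,0.006,0],
  [0,0,0.006,0],
  [0,0,0.004,0],
  [0,0,0.004,0],
  [0,0,0.003,0],
  [0,0,0,0],
])

```text
time_s: 7.8
tool_pos: [0.6344, 0.0473, 0.0619]
ee_rot: [0.767, 0.642, -0.0, -0.0]
contact_force: [-0.7, 0.2, -3.8]
finger_gap: 0.0289
finger_force: 60.7
```

Request:
send_rows([
  [0,0,0.002,0],
  [0,0,0.001,0],
  [0,0,0,0],
  [0,0,0,0],
])

```text
time_s: 8.2
tool_pos: [0.6345, 0.0474, 0.0594]
ee_rot: [0.766, 0.642, -0.0, 0.0]
contact_force: [-0.2, -0.6, -3.9]
finger_gap: 0.0285
finger_force: 60.7
```

Request:
send_rows([
  [0,0,0.001,0],
  [0,0,0.001,0],
  [0,0,0,0],
  [0,0,0,0],
])

```text
time_s: 8.6
tool_pos: [0.6346, 0.0474, 0.0586]
ee_rot: [0.767, 0.642, 0.0, -0.0]
contact_force: [-9.2, 0.5, 18.9]
finger_gap: 0.0289
finger_force: 63.6
```

Request:
send_rows([
  [0,0,-0.0005,0],
  [0,0,0,0],
  [0,0,0,0],
  [0,0,0,0],
  [0,0,0,0],
], grip=0.06)

```text
time_s: 9.1
tool_pos: [0.6345, 0.0473, 0.0578]
ee_rot: [0.767, 0.642, -0.0, 0.0]
contact_force: [-0.2, 0.1, -0.2]
finger_gap: 0.0597
finger_force: 0.0
```

Request:
send_rows([
  [0,0,-0.02,0],
  [0,0,-0.03,0],
  [0,0,-0.04,0],
  [0,0,-0.04,0],
])

```text
time_s: 9.5
tool_pos: [0.6342, 0.0473, 0.189]
ee_rot: [0.767, 0.642, -0.0, -0.0]
contact_force: [0.2, 0.0, 0.4]
finger_gap: 0.0599
finger_force: 0.0
```

```bash
python3 plan.py .58,-.18,.18,-10.1,6
```

```text
t 9.5 tcp [0.6342 0.0473 0.189 ] yaw -10.09 tilt 1.0 F [0.2 0.  0.4] gap 0.0599 ff 0.0 j [-0.5   0.52  0.52  1.64 -0.29  1.06 -0.07]
[[-0.039, -0.002, 0.002, np.float64(0.0)], [-0.039, -0.003, 0.001, np.float64(0.0)], [-0.039, -0.002, 0.002, np.float64(0.0)], [-0.038, -0.002, 0.001, np.float64(0.0)], [-0.039, -0.002, 0.002, np.float64(0.0)], [-0.039, -0.003, 0.001, np.float64(0.0)]]
```

```bash
python3 - <<'E'
from meas import *
t=cv2.imread("pics/top0.png")
print(t[176:200,362:386].mean(2).astype(int))
E
python3 plan.py .5896,-.18,.18,-10.1,6
```

```text
[[121 124 127 126 126 125 127 130 133 137 146 162 174 179 182 185 186 178
  157 125 115 127 141 145]
 [121 121 121 118 115 113 115 118 124 126 132 140 151 156 165 173 175 166
  144 117 112 125 139 145]
 [122 121 118 112 106 102  98 100 107 110 115 125 133 137 144 151 153 143
  126 110 112 125 133 140]
 [119 117 108  98  91  84  75  74  78  82  96 110 122 128 133 134 134 126
  112 103 106 113 120 128]
 [ 95  90  81  73  68  62  57  55  59  65  74  90 102 115 123 128 129 120
  108 101 100 102 107 118]
 [ 67  59  57  53  54  53  57  61  67  78  84  86  85  92 105 117 123 118
  105  99 100 100 100 108]
 [ 52  49  52  49  50  56  68  87 104 116 121 113  94  81  83  98 108 109
  103 100  98 100  99 100]
 [ 50  50  49  51  58  74  97 121 139 143 145 135 112  92  89  86  87  92
   97  99  99 101 100  99]
 [ 51  51  50  57  72 100 127 144 152 154 152 141 120 110 114 103  83  79
   92  97 100  99 100  98]
 [ 51  53  54  64  94 126 145 154 156 156 150 136 117 118 129 122  97  77
   89  97 100 100 100  99]
 [ 53  54  55  74 110 141 154 157 157 155 149 134 122 132 143 137 113  87
   87  95  99 10
[... 1006 characters left out ...]
0 101 100 100]
 [ 53  52  49  50  51  55  68  87 103 114 122 124 118 106  89  78  82  92
   99 100 100 101 100 101]
 [ 48  49  50  50  50  49  52  59  65  77  86  85  82  82  81  86  94  98
  100 100 102 100 101 101]
 [ 51  48  49  48  51  48  51  50  53  57  62  62  73  88  99 101 100  99
  100 100 101 100 100 101]]
t 9.5 tcp [0.6342 0.0473 0.189 ] yaw -10.09 tilt 1.0 F [0.2 0.  0.4] gap 0.0599 ff 0.0 j [-0.5   0.52  0.52  1.64 -0.29  1.06 -0.07]
[[-0.039, -0.001, 0.002, np.float64(0.0)], [-0.038, -0.0, 0.001, np.float64(0.0)], [-0.039, -0.001, 0.002, np.float64(0.0)], [-0.038, -0.001, 0.001, np.float64(0.0)], [-0.039, -0.0, 0.002, np.float64(0.0)], [-0.039, -0.001, 0.001, np.float64(0.0)]]
```

```bash
python3 plan.py .5896,-.178,.15,-21,7; python3 - <<'E'
from h import *
print(tri((372.5,189.8),(195,176.5)))
E
```

```text
t 9.5 tcp [0.6342 0.0473 0.189 ] yaw -10.09 tilt 1.0 F [0.2 0.  0.4] gap 0.0599 ff 0.0 j [-0.5   0.52  0.52  1.64 -0.29  1.06 -0.07]
[[-0.033, -0.001, 0.006, np.float64(1.6)], [-0.033, 0.001, 0.005, np.float64(1.6)], [-0.032, 0.001, 0.006, np.float64(1.6)], [-0.033, 0.002, 0.005, np.float64(1.6)], [-0.033, 0.003, 0.006, np.float64(1.6)], [-0.032, 0.004, 0.005, np.float64(1.6)], [-0.033, 0.005, 0.006, np.float64(1.6)]]
(array([ 0.58850521, -0.18687563,  0.10991825]), [np.float64(0.0005222535874833174), np.float64(0.0005222535874832489)])
```

Request:
send_rows([
  [-0.033,-0.001,0.006,1.6],
  [-0.033,0.001,0.005,1.6],
  [-0.032,0.001,0.006,1.6],
  [-0.033,0.002,0.005,1.6],
  [-0.033,0.003,0.006,1.6],
  [-0.032,0.004,0.005,1.6],
  [-0.033,0.005,0.006,1.6],
  [0,0,0,0],
  [0,0,0,0],
], grip=0.085, squeeze=30)

```text
time_s: 10.4
tool_pos: [0.5899, -0.1787, 0.1487]
ee_rot: [0.826, 0.564, -0.0, -0.0]
contact_force: [1.2, 0.5, 0.1]
finger_gap: 0.0851
finger_force: 0.0
```

```bash
python3 plan.py .5896,-.178,.082,-21,3; python3 - <<'E'
from h import *
s=cams.read_camera("scene")[:,:,::-1]; cv2.imwrite("pics/scene3.png",s);a=cams.read_camera("top")[:,:,::-1]; cv2.imwrite("pics/top3.png",a)
cv2.imwrite("pics/mix3.png",np.hstack([cv2.resize(cv2.convertScaleAbs(s[150:330,170:350],alpha=1.3),(400,400),interpolation=cv2.INTER_CUBIC),cv2.resize(a[120:220,220:320],(400,400),interpolation=cv2.INTER_CUBIC)]))
E
```

```text
t 10.4 tcp [ 0.5899 -0.1787  0.1487] yaw -21.34 tilt 1.0 F [1.2 0.5 0.1] gap 0.0851 ff 0.0 j [-0.18  0.55  0.58  1.73 -0.36  0.97  0.16]
[[0.0002, -0.0002, 0.0222, np.float64(-0.1)], [0.0001, -0.0001, 0.0223, np.float64(-0.1)], [0.0002, -0.0002, 0.0222, np.float64(-0.1)]]
```

View pics/mix3.png

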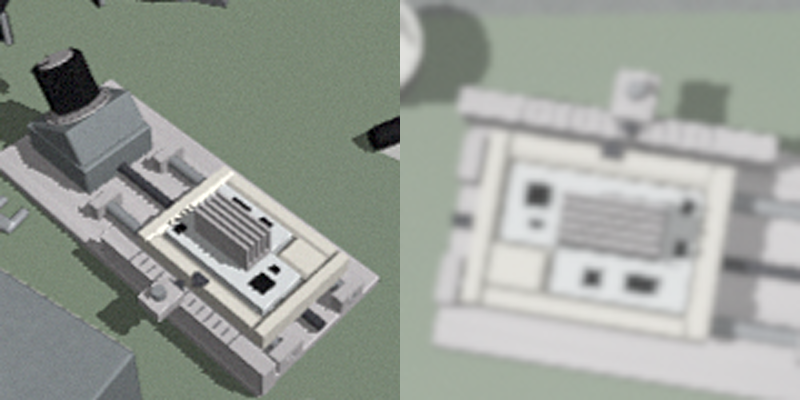

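The module lies flat in the nest: in the left half the L fits round the filled corner, and in the right half it spans (500-705, 160-310). The pointer is at right-half (612,150) and the finger at (630,130). The gripper isn't where I expected in the picture, so I'll check its projection.

```bash
python3 - <<'E'
from h import *
s=sensors.state(); T=np.array(s["tool_pos"]); d=np.array([np.cos(np.radians(-21)),np.sin(np.radians(-21)),0])
for k in(-.05,0,.05):
    for z in (.013,.07): X=T+k*d+[0,0,z]; print(k,z,proj("scene",X).round(),proj("top",X).round())
a=cv2.imread("pics/scene3.png");cv2.imwrite("pics/s3b.png",np.hstack([cv2.resize(cv2.convertScaleAbs(a[60:240,120:300],alpha=1.3),(400,400)),cv2.resize(cv2.imread("pics/top3.png")[100:260,300:460],(400,400))]))
E
```

```text
-0.05 0.013 [216. 151.] [364. 205.]
-0.05 0.07 [213. 128.] [368. 201.]
0 0.013 [195. 160.] [372. 185.]
0 0.07 [190. 137.] [376. 179.]
0.05 0.013 [172. 170.] [379. 164.]
0.05 0.07 [166. 147.] [384. 158.]
```

View pics/s3b.png

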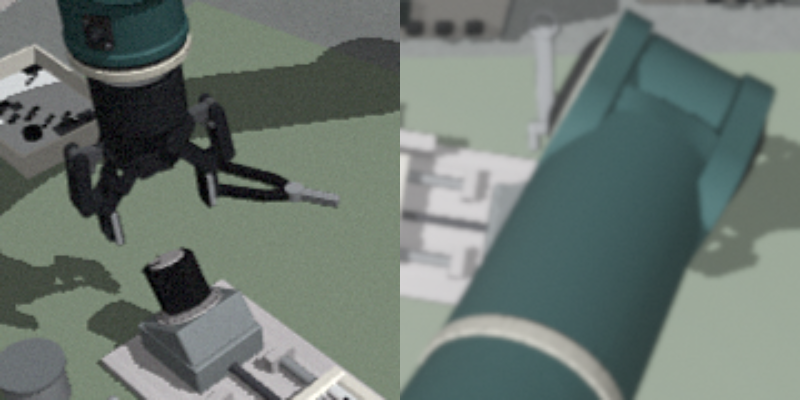

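The pad tips are at scene px (173,169) and (215,151), as predicted, so the gripper is centred over the knob. I'll descend and grip.

Request:
send_rows([
  [0,0,0.02,0],
  [0,0,0.02,0],
  [0,0,0.015,0],
  [0,0,0.012,0],
  [0,0,0,0],
])

```text
time_s: 11.0
tool_pos: [0.5896, -0.1775, 0.0805]
ee_rot: [0.825, 0.565, -0.001, -0.001]
contact_force: [-0.6, 0.4, -0.6]
finger_gap: 0.085
finger_force: 0.0
```

Request:
send_rows([
  [0,0,0,0],
  [0,0,0,0],
  [0,0,0,0],
  [0,0,0,0],
], grip=0.03, squeeze=30)

```text
time_s: 11.4
tool_pos: [0.5909, -0.1785, 0.0829]
ee_rot: [0.825, 0.564, 0.001, 0.001]
contact_force: [1.5, -1.4, 4.5]
finger_gap: 0.0468
finger_force: 29.9
```

Request:
send_rows([
  [0,0,0,-5],
  [0,0,0,-5],
  [0,0,0,-5],
  [0,0,0,-5],
])

```text
time_s: 11.8
tool_pos: [0.5926, -0.1792, 0.0839]
ee_rot: [0.714, 0.7, 0.002, 0.003]
contact_force: [7.5, -3.3, 8.5]
finger_gap: 0.0457
finger_force: 39.7
```

Request:
send_rows([
  [0,0,0,-5],
  [0,0,0,-5],
  [0,0,0,-5],
  [0,0,0,-5],
  [0,0,0,-5],
  [0,0,0,0],
])

```text
time_s: 12.4
tool_pos: [0.5953, -0.1806, 0.0867]
ee_rot: [0.547, 0.837, 0.002, 0.006]
contact_force: [6.5, -5.6, 31.7]
finger_gap: 0.0456
finger_force: 112.1
```

```bash
python3 plan.py; python3 - <<'E'
from h import *
s=cams.read_camera("scene")[:,:,::-1]; cv2.imwrite("pics/scene4.png",s)
for n in(3,4):
    i=cv2.imread(f"pics/scene{n}.png")[265:295,235:275].mean(2); m=i<48; print(blobs(m,3))
E
```

```text
t 12.4 tcp [ 0.5953 -0.1806  0.0867] yaw 23.7 tilt 0.99995 F [ 6.5 -5.6 31.7] gap 0.0456 ff 112.1 j [-0.01  0.59  0.34  1.75 -0.26  0.83  0.87]
[]
[]
```

Request:
send_rows([
  [0,0,0,0],
  [0,0,0,0],
  [0,0,0,0],
  [0,0,0,0],
], grip=0.085)

```text
time_s: 12.85
tool_pos: [0.5901, -0.1779, 0.0817]
ee_rot: [0.547, 0.837, -0.0, -0.0]
contact_force: [-0.0, 0.2, 0.3]
finger_gap: 0.085
finger_force: 0.0
```

```bash
python3 plan.py; python3 - <<'E'
from h import *
s=cams.read_camera("scene")[:,:,::-1]; cv2.imwrite("pics/scene5.png",s)
for n in(3,5):
    i=cv2.imread(f"pics/scene{n}.png").mean(2).astype(int); print(i[264:286,238:272])
E
```

```text
t 12.85 tcp [ 0.5901 -0.1779  0.0817] yaw 23.74 tilt 1.0 F [-0.   0.2  0.3] gap 0.085 ff 0.0 j [-0.01  0.6   0.34  1.76 -0.26  0.83  0.87]
[[ 74  78  76  74  74  99 145 164 163 161 164 166 164 146 125  99  79  77
   74 126 159 169 171 168 173 171 123  81  90  94  93  93  86  72]
 [ 81  74  80  76  79  73  97 142 162 163 162 161 161 160 152 127 100  83
   75  71 108 154 166 169 166 168 132 109  99  92  90  92  92  90]
 [124  85  80  74  76  77  74  88 137 160 164 164 164 165 165 152 134 105
   86  76  71  95 144 168 165 168 168 171 137  95  89  94  89  94]
 [153 122  89  80  77  74  74  74  86 121 157 162 165 163 162 164 159 141
  117  95  79  76  79 135 167 168 168 164 170 135  94  87  90  91]
 [146 152 128  96  79  78  78  76  73  71 113 150 164 167 164 164 166 155
  140 120  97  80  75  73 129 168 170 168 168 170 135 109 112 112]
 [135 112 134 129  98  82  75  79  79  74  74 101 143 168 167 163 163 165
  161 147 124 100  85  76  70 124 161 170 167 167 167 167 169 173]
 [105 105 134 146 141 106  80  76  79  79  76  73 103 145 166 164 166 167
  163 166 156 134 104  84  78  70  94 147
[... 4544 characters left out ...]
 112 112 112 113 108 105 137 145 145 144 142 146 150 121 109 101 123
  105  80  76  79  78  77  74  88 136 165 162 163 163 163 166 158]
 [ 83 100 114 112 111 102 105 135 146 144 148 139 148 155 126 106 133 149
  139 114  88  74  75  83  79  71  85 122 154 167 164 165 164 165]
 [ 74  59  86  97  93  90 107 140 147 144 143 145 161 128 116 136 145 146
  147 151 124  88  83  79  79  76  78  71 117 151 163 165 165 163]
 [115  69  61  75  91  95 121 140 146 146 143 149 123 113 122 139 141 144
  142 123 145 132  93  78  77  79  80  75  74 101 146 168 166 165]
 [151 118  91  96 112 133 145 145 142 139 151 134 117 118 130 141 145 142
  107  98 135 148 128  98  77  77  79  76  77  73 100 142 164 168]]
```

```bash
cat > ptr.py <<'E'
from h import *
import sys
ys=np.array([.1757,.9844]);xs=np.array([.9844,-.1757])
def one(n,im,z=.05):
    g=up(im[...].astype(np.float32).mean(2)); 
    out=[]
    c=proj(n,(.685,.04,z)).astype(int); w=12 if n=="top" else 20; sub=im[c[1]-w:c[1]+w,c[0]-w:c[0]+w].astype(np.float32).mean(2)
    u=cv2.resize(sub,None,fx=6,fy=6,interpolation=cv2.INTER_CUBIC)
    thr=dict(top=115,scene=66)[n]; nl,l,s,_=cv2.connectedComponentsWithStats((u<thr).astype(np.uint8))
    for i in range(1,nl):
        if s[i][4]<80: continue
        yy,xx=np.nonzero(l==i); wt=(thr-u[yy,xx]); p=((np.array([np.average(xx,weights=wt),np.average(yy,weights=wt)])+.5)/6-.5)+[c[0]-w,c[1]-w]
        X=onz(n,p,z)[:2]; out.append((int(s[i][4]),p.round(2).tolist(),"ys %.2f xs %.2f"%(ys@X*1e3,xs@X*1e3)))
    return out
def up(x): return x
if __name__=="__main__":
    for n in("top","scene"):
        if len(sys.argv)>1: im=cv2.imread(f"pics/{n}{sys.argv[1]}.png")
        else: im=cams.read_camera(n)[:,:,::-1]
        print(n); [print("  ",o) for o in one(n,im)]
E
python3 ptr.py 0; python3 ptr.py 3; python3 ptr.py
```

```text
top
   (216, [277.49, 151.71], 'ys 157.83 xs 681.02')
   (441, [272.82, 156.56], 'ys 167.19 xs 666.95')
scene
   (1215, [259.14, 275.86], 'ys 166.49 xs 667.01')
   (167, [236.59, 276.57], 'ys 136.95 xs 697.60')
   (403, [250.49, 277.19], 'ys 156.89 xs 680.39')
   (99, [239.25, 283.53], 'ys 152.03 xs 704.59')
   (533, [252.04, 290.23], 'ys 179.80 xs 698.12')
   (482, [237.12, 290.98], 'ys 161.18 xs 718.24')
top
scene
   (300, [250.33, 253.16], 'ys 115.50 xs 641.68')
   (192, [269.48, 255.14], 'ys 146.19 xs 618.96')
   (264, [273.93, 259.0], 'ys 159.05 xs 619.58')
   (146, [270.09, 260.48], 'ys 156.16 xs 627.29')
   (164, [273.1, 264.14], 'ys 166.50 xs 629.45')
   (1210, [259.02, 275.83], 'ys 166.28 xs 667.11')
   (390, [250.46, 277.15], 'ys 156.78 xs 680.38')
   (469, [237.09, 291.11], 'ys 161.33 xs 718.47')
   (98, [251.05, 288.63], 'ys 175.98 xs 697.03')
   (141, [254.15, 291.34], 'ys 184.32 xs 697.09')
top
   (80, [274.1, 156.68], 'ys 164.00 xs 667.17')
scene
   (142, [249.34, 252.94], 'ys 113.70 xs 642.66')
   (139, [270.92, 256.38], 'ys 150.35 xs 619.17')
   (118, [274.13, 258.6], 'ys 158.67 xs 618.62')
   (1150, [257.98, 274.87], 'ys 163.30 xs 666.96')
   (373, [250.56, 277.16], 'ys 156.93 xs 680.26')
   (100, [236.89, 277.44], 'ys 138.79 xs 698.53')
   (383, [236.71, 291.11], 'ys 160.83 xs 718.95')
   (240, [252.61, 290.04], 'ys 180.26 xs 697.12')
```

Request:
send_rows([
  [0,0,0,7.7],
  [0,0,0,7.7],
  [0,0,0,7.7],
  [0,0,0,7.7],
  [0,0,0,7.7],
  [0,0,0,7.7],
  [0,0,0,7.7],
  [0,0,0,0],
])

```text
time_s: 13.8
tool_pos: [0.5901, -0.1779, 0.0816]
ee_rot: [0.867, 0.498, -0.0, 0.0]
contact_force: [-0.9, -0.1, -0.0]
finger_gap: 0.0847
finger_force: 0.0
```

Request:
send_rows([
  [0,0,0,0],
  [0,0,0,0],
  [0,0,0,0],
  [0,0,0,0],
], grip=0.03, squeeze=25)

```text
time_s: 14.2
tool_pos: [0.5907, -0.1786, 0.0824]
ee_rot: [0.867, 0.499, 0.001, 0.001]
contact_force: [3.3, -1.8, 4.6]
finger_gap: 0.0515
finger_force: 24.9
```

Request:
send_rows([
  [0,0,0,-5],
  [0,0,0,-5],
  [0,0,0,-5],
  [0,0,0,-5],
  [0,0,0,-5],
])

```text
time_s: 14.7
tool_pos: [0.5918, -0.1791, 0.083]
ee_rot: [0.737, 0.676, 0.001, 0.002]
contact_force: [9.6, -3.5, 7.5]
finger_gap: 0.0502
finger_force: 27.5
```

```bash
python3 plan.py; python3 ptr.py | grep -E "xs 6(6|8)"
```

```text
t 14.7 tcp [ 0.5918 -0.1791  0.083 ] yaw -4.98 tilt 0.99999 F [ 9.6 -3.5  7.5] gap 0.0502 ff 27.5 j [-0.1   0.62  0.47  1.76 -0.36  0.84  0.44]
   (1180, [256.8, 274.12], 'ys 160.47 xs 667.32')
   (360, [250.5, 277.13], 'ys 156.81 xs 680.29')
```

Request:
send_rows([
  [0,0,0,-5],
  [0,0,0,-5],
  [0,0,0,-5],
  [0,0,0,-5],
])

```text
time_s: 15.2
tool_pos: [0.5927, -0.1789, 0.0834]
ee_rot: [0.609, 0.793, 0.001, 0.003]
contact_force: [11.0, -1.8, 12.6]
finger_gap: 0.0503
finger_force: 41.3
```

Request:
send_rows([
  [0,0,0,-4],
  [0,0,0,-4],
  [0,0,0,0],
])

```text
time_s: 15.5
tool_pos: [0.5928, -0.1787, 0.0835]
ee_rot: [0.552, 0.834, 0.001, 0.003]
contact_force: [9.2, -1.8, 9.0]
finger_gap: 0.0505
finger_force: 44.4
```

Request:
send_rows([
  [0,0,0,0],
  [0,0,0,0],
  [0,0,0,0],
  [0,0,0,0],
], grip=0.085)

```text
time_s: 15.9
tool_pos: [0.5898, -0.178, 0.0816]
ee_rot: [0.553, 0.833, -0.0, -0.0]
contact_force: [0.7, 0.1, 1.0]
finger_gap: 0.0849
finger_force: 0.0
```

```bash
python3 plan.py; python3 ptr.py | grep -E "xs 6(6|8)"
```

```text
t 15.9 tcp [ 0.5898 -0.178   0.0816] yaw 22.84 tilt 1.0 F [0.7 0.1 1. ] gap 0.0849 ff 0.0 j [-0.01  0.6   0.35  1.76 -0.26  0.83  0.85]
```

```bash
python3 ptr.py | grep -vE "xs (6[0-5]|69|7)"
```

```text
top
scene
   (1428, [253.78, 273.39], 'ys 155.13 xs 670.13')
```

Request:
send_rows([
  [0,0,0,7.5],
  [0,0,0,7.5],
  [0,0,0,7.5],
  [0,0,0,7.5],
  [0,0,0,7.5],
  [0,0,0,7.5],
  [0,0,0,7.5],
  [0,0,0,7.5],
  [0,0,0,0],
])

```text
time_s: 17.0
tool_pos: [0.5901, -0.1779, 0.0817]
ee_rot: [0.896, 0.444, -0.0, 0.0]
contact_force: [0.3, -0.3, 0.4]
finger_gap: 0.0849
finger_force: 0.0
```

Request:
send_rows([
  [0,0,0,0],
  [0,0,0,0],
  [0,0,0,0],
  [0,0,0,0],
], grip=0.03, squeeze=35)

```text
time_s: 17.4
tool_pos: [0.5906, -0.1787, 0.0825]
ee_rot: [0.895, 0.446, 0.001, 0.001]
contact_force: [0.9, -1.1, 6.1]
finger_gap: 0.0518
finger_force: 34.3
```

Request:
send_rows([
  [0,0,0,-5],
  [0,0,0,-5],
  [0,0,0,-5],
  [0,0,0,-5],
])

```text
time_s: 17.8
tool_pos: [0.5915, -0.1794, 0.0833]
ee_rot: [0.804, 0.595, 0.001, 0.002]
contact_force: [5.3, -1.6, 4.9]
finger_gap: 0.0494
finger_force: 34.8
```

```bash
python3 plan.py; python3 ptr.py | grep -vE "xs (6[0-5]|69|7)"
```

```text
t 17.8 tcp [ 0.5915 -0.1794  0.0833] yaw -16.94 tilt 1.0 F [ 5.3 -1.6  4.9] gap 0.0494 ff 34.8 j [-0.13  0.63  0.52  1.76 -0.4   0.85  0.27]
top
scene
   (1036, [253.57, 271.48], 'ys 151.68 xs 667.39')
   (340, [250.37, 277.12], 'ys 156.61 xs 680.44')
```

Request:
send_rows([
  [0,0,0,5],
  [0,0,0,5],
  [0,0,0,5],
  [0,0,0,5],
  [0,0,0,3],
])

```text
time_s: 18.4
tool_pos: [0.59, -0.1769, 0.0824]
ee_rot: [0.907, 0.422, -0.0, -0.001]
contact_force: [-5.8, 8.5, 17.6]
finger_gap: 0.0492
finger_force: 55.3
```

```bash
python3 plan.py; python3 ptr.py | grep -vE "xs (6[0-5]|69|7)"
```

```text
t 18.4 tcp [ 0.59   -0.1769  0.0824] yaw -40.14 tilt 1.0 F [-5.8  8.5 17.6] gap 0.0492 ff 55.3 j [-0.2   0.66  0.61  1.76 -0.48  0.88 -0.07]
top
scene
   (1120, [253.51, 271.36], 'ys 151.39 xs 667.29')
   (336, [250.52, 277.17], 'ys 156.90 xs 680.32')
```

Request:
send_rows([
  [0,0,0,0],
  [0,0,0,0],
  [0,0,0,0],
  [0,0,0,0],
], grip=0.085)

```text
time_s: 18.9
tool_pos: [0.5899, -0.1783, 0.0817]
ee_rot: [0.907, 0.421, -0.0, 0.0]
contact_force: [-0.5, -0.4, 0.3]
finger_gap: 0.0849
finger_force: 0.0
```

Request:
send_rows([
  [0,0,0,-7],
  [0,0,0,-7],
  [0,0,0,-7],
  [0,0,0,-7],
  [0,0,0,-7],
  [0,0,0,-7],
  [0,0,0,-7],
  [0,0,0,-7],
  [0,0,0,0],
])

```text
time_s: 19.8
tool_pos: [0.59, -0.1785, 0.0819]
ee_rot: [0.602, 0.798, 0.0, 0.0]
contact_force: [0.7, -0.9, 0.2]
finger_gap: 0.0852
finger_force: 0.0
```

Request:
send_rows([
  [0,0,0,0],
  [0,0,0,0],
  [0,0,0,0],
  [0,0,0,0],
], grip=0.03, squeeze=35)

```text
time_s: 20.2
tool_pos: [0.5913, -0.1782, 0.0825]
ee_rot: [0.604, 0.797, 0.0, 0.001]
contact_force: [4.9, -0.5, 5.0]
finger_gap: 0.0497
finger_force: 34.9
```

Request:
send_rows([
  [0,0,0,5],
  [0,0,0,5],
  [0,0,0,5],
  [0,0,0,0],
])

```text
time_s: 20.6
tool_pos: [0.5908, -0.1783, 0.0825]
ee_rot: [0.704, 0.711, 0.0, 0.001]
contact_force: [3.3, -0.7, 6.7]
finger_gap: 0.0475
finger_force: 34.0
```

```bash
python3 plan.py; python3 ptr.py | grep -vE "xs (6[0-5]|69|7)"
```

```text
t 20.6 tcp [ 0.5908 -0.1783  0.0825] yaw 0.58 tilt 1.0 F [ 3.3 -0.7  6.7] gap 0.0475 ff 34.0 j [-0.08  0.61  0.44  1.76 -0.34  0.84  0.52]
top
scene
   (1113, [253.63, 271.38], 'ys 151.58 xs 667.15')
   (360, [250.56, 277.16], 'ys 156.94 xs 680.25')
```

Still in the play, at -5.4 mm. I'll continue clockwise.

Request:
send_rows([
  [0,0,0,5],
  [0,0,0,5],
  [0,0,0,5],
  [0,0,0,0],
])

```text
time_s: 21.1
tool_pos: [0.5903, -0.1779, 0.0818]
ee_rot: [0.789, 0.614, -0.0, 0.0]
contact_force: [4.3, -0.5, 1.8]
finger_gap: 0.0459
finger_force: 35.7
```

```bash
python3 plan.py; python3 ptr.py | grep -vE "xs (6[0-5]|69|7)"
```

```text
t 21.1 tcp [ 0.5903 -0.1779  0.0818] yaw -14.28 tilt 1.0 F [ 4.3 -0.5  1.8] gap 0.0459 ff 35.7 j [-0.13  0.63  0.5   1.76 -0.39  0.85  0.31]
top
scene
   (1513, [253.77, 273.06], 'ys 154.58 xs 669.63')
```

Request:
send_rows([
  [0,0,0,4],
  [0,0,0,4],
  [0,0,0,4],
  [0,0,0,0],
])

```text
time_s: 21.6
tool_pos: [0.5889, -0.1779, 0.0822]
ee_rot: [0.849, 0.529, -0.001, -0.001]
contact_force: [-7.2, 0.2, 19.4]
finger_gap: 0.046
finger_force: 63.1
```

```bash
cat > ptr2.py <<'E'
from ptr import *
def split(im,z=.05,thr=66):
    c=proj("scene",(.685,.04,z)).astype(int);w=20;u=cv2.resize(im[c[1]-w:c[1]+w,c[0]-w:c[0]+w].astype(np.float32).mean(2),None,fx=6,fy=6,interpolation=cv2.INTER_CUBIC)
    yy,xx=np.nonzero(u<thr);wt=thr-u[yy,xx];P=np.c_[xx,yy];P=(P+.5)/6-.5+[c[0]-w,c[1]-w]
    X=np.array([onz("scene",p,z)[:2] for p in P])*1e3;a,b=X@ys,X@xs
    f=lambda m:(int(m.sum()),np.average(a[m],weights=wt[m]).round(2))
    return f((b>659)&(b<673.5)&(abs(a-158)<20)),f((b>675.5)&(b<686)&(abs(a-157)<6))
for n in (0,3,5): print(n,split(cv2.imread(f"pics/scene{n}.png")))
im=cams.read_camera("scene")[:,:,::-1]; print("now",split(im)); cv2.imwrite("pics/scene7.png",im)
t=cams.read_camera("top")[:,:,::-1]; cv2.imwrite("pics/top7.png",t)
E
python3 ptr2.py; python3 plan.py
```

```text
t 21.6 tcp [ 0.5889 -0.1779  0.0822] yaw -26.15 tilt 1.0 F [-7.2  0.2 19.4] gap 0.046 ff 63.1 j [-0.16  0.64  0.56  1.76 -0.43  0.86  0.13]Traceback (most recent call last):
  File "ptr2.py", line 8, in <module>
    for n in (0,3,5): print(n,split(cv2.imread(f"pics/scene{n}.png")))
                              ~~~~~^^^^^^^^^^^^^^^^^^^^^^^^^^^^^^^^^^
  File "ptr2.py", line 5, in split
    X=np.array([onz("scene",p,z)[:2] for p in P])*1e3;a,b=X@ys,X@xs
                ~~~^^^^^^^^^^^^^
  File "h.py", line 7, in onz
    o,d=ray(n,p); return o+d*(z-o[2])/d[2]
        ~~~^^^^^
  File "h.py", line 4, in ray
    c=cams.get_calibration(n); T=np.array(c["pose"]); f=210/np.tan(np.radians(c["vertical_fov"]/2))
ValueError: time passes only in moves, steps and waits
```

```bash
sed -i 's/cams.get_calibration(n)/cal(n)/; 2a import functools\ncal=functools.lru_cache(lambda n:cams.get_calibration(n))' h.py; python3 ptr2.py; python3 plan.py
```

```text
0 ((1179, np.float64(166.45)), (403, np.float64(156.89)))
3 ((1143, np.float64(166.25)), (390, np.float64(156.78)))
5 ((1086, np.float64(163.28)), (355, np.float64(156.65)))
now ((1069, np.float64(156.02)), (363, np.float64(156.76)))
t 21.7 tcp [ 0.5889 -0.1779  0.0822] yaw -26.01 tilt 1.0 F [-6.5  1.2 18.6] gap 0.0458 ff 63.0 j [-0.16  0.64  0.55  1.76 -0.43  0.86  0.13]
```

Request:
send_rows([
  [0,0,0,2.5],
  [0,0,0,2.5],
  [0,0,0,0],
  [0,0,0,0],
])

```text
time_s: 22.1
tool_pos: [0.5887, -0.1776, 0.0821]
ee_rot: [0.87, 0.493, -0.001, -0.002]
contact_force: [-8.4, 2.4, 19.1]
finger_gap: 0.0456
finger_force: 83.5
```

```bash
python3 ptr2.py | tail -1; python3 ptr.py 7; python3 plan.py
```

```text
now ((1009, np.float64(156.42)), (364, np.float64(156.79)))
top
scene
   (175, [268.85, 254.63], 'ys 144.40 xs 618.94')
   (238, [273.88, 258.91], 'ys 158.85 xs 619.51')
   (1425, [254.33, 273.77], 'ys 156.52 xs 670.01')
   (89, [237.03, 277.25], 'ys 138.68 xs 698.06')
   (351, [236.39, 290.82], 'ys 159.94 xs 718.94')
   (158, [251.28, 288.97], 'ys 176.83 xs 697.23')
t 22.2 tcp [ 0.5887 -0.1776  0.0821] yaw -30.98 tilt 1.0 F [-8.4  2.3 17.6] gap 0.0462 ff 83.5 j [-0.18  0.65  0.58  1.76 -0.44  0.87  0.06]
```

Request:
send_rows([
  [0,0,0,0],
  [0,0,0,0],
], squeeze=20)

```text
time_s: 22.4
tool_pos: [0.5887, -0.1776, 0.0821]
ee_rot: [0.87, 0.493, -0.001, -0.002]
contact_force: [-9.3, 1.5, 19.6]
finger_gap: 0.046
finger_force: 83.5
```

Request:
send_rows([
  [0,0,0,0],
  [0,0,0,0],
  [0,0,0,0],
  [0,0,0,0],
  [0,0,-0.03,0],
  [0,0,-0.04,0],
  [0,0,-0.04,0],
], grip=0.085)

```text
time_s: 23.1
tool_pos: [0.5896, -0.1782, 0.1928]
ee_rot: [0.871, 0.491, -0.001, -0.0]
contact_force: [-0.4, 0.6, -0.5]
finger_gap: 0.085
finger_force: 0.0
```

Request:
send_rows([
  [-0.04,-0.04,-0.02,0],
  [-0.03,-0.04,0,0],
  [-0.03,-0.04,0,0],
  [-0.03,-0.04,0,0],
  [-0.03,-0.04,0,0],
  [0,0,0,0],
])

```text
time_s: 23.7
tool_pos: [0.3405, -0.2094, 0.2083]
ee_rot: [0.872, 0.49, 0.002, -0.001]
contact_force: [0.9, -0.0, -0.1]
finger_gap: 0.0851
finger_force: 0.0
```

```bash
python3 plan.py; python3 ptr2.py | tail -1; python3 - <<'E'
from h import *
a=cv2.imread("pics/top7.png"); s=cv2.imread("pics/scene7.png"); b=cv2.imread("pics/top0.png")
f=lambda i,x,y,w:cv2.resize(i[y:y+w,x:x+w],(400,400),interpolation=cv2.INTER_CUBIC)
cv2.imwrite("pics/mix7.png",np.hstack([f(a,355,172,34),f(a,230,125,110)]))
E
```

```text
t 23.7 tcp [ 0.3405 -0.2094  0.2083] yaw -31.38 tilt 1.0 F [ 0.9 -0.  -0.1] gap 0.0851 ff 0.0 j [-0.31  0.02  0.81  2.18 -0.03  0.95 -0.03]
now ((1147, np.float64(156.27)), (450, np.float64(156.88)))
```

View pics/mix7.png

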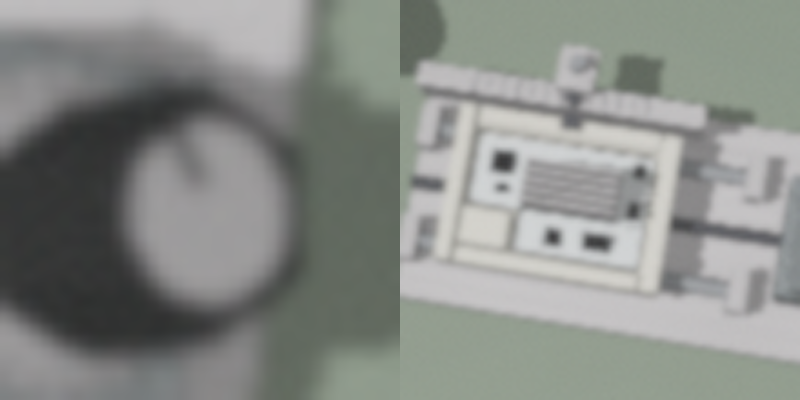

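The module is seated and the pointer stands at the finger (right half, about (572,110)). The knob's bar now leans left, from left-half (200,180) to (178,130). I'll check the knob angle against the last pad yaw to be sure the release didn't push it back.

```bash
python3 - <<'E'
from h import *
ys=np.array([.1757,.9844,0]);xs=np.array([.9844,-.1757,0]);ax=-.479*ys+[0,0,.878];v=np.cross(ax,xs)
C=np.array([.5885,-.1869,.1099])
for n in("0","7"):
    im=cv2.imread(f"pics/top{n}.png")[170:210,355:395].astype(np.float32).mean(2);u=cv2.resize(im,None,fx=6,fy=6,interpolation=cv2.INTER_CUBIC)
    yy,xx=np.mgrid[:240,:240];o=None;d=[]
    P=(np.c_[xx.ravel(),yy.ravel()]+.5)/6-.5+[355,170]
    R=[ray("top",p) for p in P];o=R[0][0];D=np.array([r[1] for r in R]);k=((C-o)@ax)/(D@ax);X=o+D*k[:,None]-C
    a,b,g=X@xs,X@v,u.ravel()
    m=(np.hypot(a,b)<.024)&(g>125); ca,cb=(a[m].min()+a[m].max())/2,(b[m].min()+b[m].max())/2  # disc centre
    a-=ca;b-=cb;r=np.hypot(a,b); q=(r>.005)&(r<.0135)&(g<142); w=142-g[q]
    c=np.array([np.average(a[q],weights=w),np.average(b[q],weights=w)]);M=np.cov(np.c_[a[q],b[q]].T,aweights=w);e=np.linalg.eigh(M)[1][:,1];e*=np.sign(e@c)
    print(n,ca*1e3,cb*1e3,q.sum(),"centroid ang",np.degrees(np.arctan2(c[1],c[0])),"axis",np.degrees(np.arctan2(e[1],e[0])),c*1e3)
E
```

```text
0 -0.12349578031872234 1.3086828627732714 255 centroid ang -17.993151569863088 axis -70.0514913513878 [10.51031459 -3.41361938]
7 0.12503340643350153 1.2400999355841966 339 centroid ang 35.69536611484339 axis 51.88021738131082 [8.23711035 5.91795412]
```

```bash
python3 -c "
from plant import workorder
print(workorder.sign_off())"
```

```text
the job is handed in; nothing more can be done
None
```

I've handed the job in: by camera the module lies seated in the nest and the pointer is about 0.6 mm short of the index finger after passing it by about 5 mm. The knob was last turned clockwise; its angle suggests the slack is still taken up, though I couldn't measure that directly, and the hand-in returned no verdict.

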